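Pack the valve block and snap the slide lid shut

ROBOT

A 6-joint arm with a two-finger parallel gripper is mounted at the origin on the work surface. World frame = base frame: x ahead of the robot, y to its left, z up, the work surface at z = 0. Lengths are in mm, angles in rad, forces in N, time in s.
With the tool pointing down it reaches from about 300 to 775 mm from the base axis. Payload 14.6 kg.
Tool frame: the origin (TCP) lies between the finger pads; the fingertips stand manip.finger_overhang ahead of it and the grasp point (between the pads) lies 2 mm behind it (manip.finger_overhang is the distance from the TCP to the fingertips, in mm); z points along the fingers, y is the direction in which the jaws open and shut (so a half turn about z gives the same grasp; the last joint's range is limited). The gripper opens to 94 mm and grips with 3 to 60 N. Pads are 16 mm wide; open, the fingers measure 119 mm over their backs; the gripper's body (75 mm by 177 mm) begins 78 mm behind the grasp point.
Start: joints at [1.222, 0.3, 1.521, -0, 1.321, -0.067], TCP at [152.944, 528.297, 222.446] pointing down, gripper open.
Joint ranges: [-3.03, 3.03], [-0.79, 2.21], [0.23, 2.52], [-1.04, 4.18], [0, 3.07], [-2.55, 2.55]. Speed limits (rad/s): [2.22, 2.22, 2.57, 3.14, 3.14, 3.14].

INTERFACE

Orientations are given as [roll, pitch, yaw] about the fixed x, y, z axes, in that order (R = Rz(yaw) Ry(pitch) Rx(roll)).
In Python, from cell import manip gives the robot as it stands.
- The arm moves only by the tool drive_tool, never from a script. Its argument "steps" is a list of rows, each an object with "delta_pos": the shift along the world's x, y, z in mm, a list of three; "yaw": the turn about the world's z in rad; "hand": the finger opening in mm, from 0 to 94. A call has 1 to 5 rows; each row shifts and turns the commanded pose from where the row before left it; what a row does not reach is not made up. A row lasts 1/12 s, in which the tool goes at most 41.7 mm and 7.16 degrees, less where a joint would pass 70% of its speed; a pose out of reach is approached as far as the arm can. A call is refused whole if a number of a shift passes 41.7 or a number of a turn 0.125, either way. A call with a gripper value outside its range is refused whole. The fingers move at their own pace and stop on an object; "squeeze" is the grip in N (left out, the last holds). Time passes only in rows, so rows that do not move let the fingers close. It gives the time, the measured TCP pose, the force and the opening at its end, in the units of the state.
- manip.read_state(): the state, without advancing time (a new reading comes with each control period).
- manip.camera(name): name is "scene" or "top" or "wrist"; returns a dict with "frame" (384x512x3 uint8, red, green, blue), "range_z" (384x512 float32, mm along the optical axis (not along the pixel's ray), 0 where there is no reading), "intrinsics" (3x3 intrinsics, pixels), "dist_coeffs" ([k1, k2, p1, p2, k3] as OpenCV has them; the pictures are not rectified), "position" and "attitude" of the camera in the world. Camera axes: x right, y down, z forward; pixel columns grow to the right and rows downward; lengths in mm; the calibration is good to about 2 mm. A picture is of the moment at which its call begins.
- manip.sign_off(): hands the job in, once; it reports no verdict.
The state is a dict: "clock": time; "joints": joint angles; "qd": joint speeds; "effort": joint torques, N m; "eef_pos": TCP position; "eef_rot": TCP orientation; "wrist_force": force on the tool from outside, world axes, zero at the start; "moment": the same for the moment, N m; "finger_gap": finger opening in mm.
Only numpy, scipy, OpenCV 4.12 (cv2) and the standard library are available. Lean on these libraries where they do the work, as an engineer would, in place of code of your own. Each camera call takes 0.05 s, during which the arm holds its last target.

TASK

Put the long valve block (the one with a brass stub at both ends) flat into the half-open slide-lid case, then slide the lid along its channel, force it over the small end ridge and on until you feel it press firmly against the pad at the far end, without ramming it. Let go, and leave the short block and the knob where they lie.

Things in the scene. Friction and masses are not known exactly. Their poses are not given: they have to be found in the camera images.
- case: grey plastic case 170 x 104 x 47.5 mm, screwed down. Origin: centre of its underside; x along its length from the open mouth (-85 mm) to the closed end (+85), z up. Floor at z = 4 mm, inside width 80 mm (y -40 to 40). Along both sides lid channels: ledge at z = 38, lips from z = 43.5 to 47.5 reaching in to |y| = 41 mm
- ridge_top (a point): top of the sprung cross ridge at the mouth (case x = -77, z = 37 mm), 52 mm wide, radius 8. It yields downwards: 4 N at first, then 2.5 N per mm. The lid's bump rides over it while the lid's origin goes from about x = -33 to -16 mm of the case (crest at -24), which takes a push of roughly 5 to 15 N
- end_block: closed end of the case, same origin and axes: wall with inner face at x = 78 mm and a hood (x 62 to 85) hiding an adjustable stop with a firm rubber pad. The pad (20 N per mm) stands 1 to 15 mm out from the wall, different each time, unseen: the lid meets it with the lid's origin at x = -16 to -2 mm of the case. A steady push of 7 to 15 N seats the lid; over 18 N damages the stop
- lid: white plate 158 x 92 x 4 mm in the channels (1.5 mm play), drawn out so that its origin is at x = -106 to -96 mm of the case. Origin: centre of plate's underside; x as the case's, closing = +x. On top a thumb rib 12 (x) x 50 (y) mm, centred at x = -71, z = 4 to 20 mm: push its -x face or pinch it. Rear edge at x = -79. Below, a bump 5 mm deep at x = -53. About 70 g, slippery plastic
- valve_block: long valve block: aluminium bar 46 x 22 x 22 mm lying flat, with a brass stub (12 mm diameter, 10 mm long) on each end, 66 mm over all along its x. Origin: centre of its underside. About 90 g
- short_block: bystander: short aluminium block 26 x 22 x 22 mm with one brass stub on its +x end. Origin: centre of its underside. Leave alone
- knob_cap: bystander: round blue knob 32 mm diameter, 20 mm high. Origin: centre of its underside. Leave alone
Things that resemble listed ones, but are neither listed nor needed, are in the scene too. What is shaped like the valve_block but brown or pink is not meant.

How it is judged (in metres and radians):
On the way, in this order (a step that is already met when the one before it is completed fails the run):
1. the valve block lies flat inside the case, let go (x of valve_block in the frame of case between -0.07 and 0.075 m and y of valve_block in the frame of case between -0.04 and 0.04 m and z of valve_block in the frame of case below 0.007 m and angle between valve_block's own z axis and vertical below 0.15 rad and contact force between the fingers and valve_block below 0.2 N), for 0.2 s.
2. the lid, past the ridge, is pressed against the end pad with 6 N or more (x of lid in the frame of case above -0.0175 m and contact force between lid and end_block above 6 N), for 0.1 s.
At the end, for the whole second after the job is handed in: the valve block lies flat (within 0.15 rad) on the case's floor, the lid is in its channel with its bump past the ridge (lid origin beyond x = -17.5 mm of the case) after having been pressed to the pad, and both are at rest (x of valve_block in the frame of case between -0.07 and 0.075 m and y of valve_block in the frame of case between -0.04 and 0.04 m and z of valve_block in the frame of case below 0.007 m and angle between valve_block's own z axis and vertical below 0.15 rad and x of lid in the frame of case above -0.0175 m and z of lid in the frame of case between 0.036 and 0.041 m and angle between lid's own z axis and vertical below 0.04 rad and linear speed of each of lid, valve_block below 0.01 m/s); the robot touches nothing.
It fails at once if the lid is rammed into the end pad (over 18 N) (contact force between lid and end_block above 18 N).
It fails at once if the short block is disturbed (moved over 30 mm) (distance of short_block from where it was at the start of the episode above 0.03 m).
It fails at once if the knob is disturbed (moved over 30 mm) (distance of knob_cap from where it was at the start of the episode above 0.03 m).
It also fails if it takes over 72 s, if anything falls off the work surface, if the arm or the gripper's body presses on something with over 40 N, if the wrist force passes 120 N, or if a joint passes its speed limit or range.

## Working session

There is one attempt and no reset: what is moved stays moved. The work goes in short steps, Python scripts to look and compute and a tool call to move; the robot and the scene stay as the last step left them, time stands still between calls to the robot, and variables do not carry over. Pictures are saved under pics/ and viewed, and the job is handed in when it is done.

Besides the shell and the picture viewer there is one more tool, called after "Emit:" as a command line: name --argument value ..., lists and objects as JSON in quotes. drive_tool: Moves the arm, as the interface text tells. Its arguments: {"type":"object","properties":{"steps":{"type":"array"},"squeeze":{"type":"number"}},"required":["steps"]}

```bash
mkdir -p pics; ls; cat > h.py <<'E'
import numpy as np, cv2
from scipy.spatial.transform import Rotation as Rn
from cell import manip
def cam(n):
    c=manip.camera(n); return c
def Rc(c):
    a=np.array(c["attitude"],float)
    if a.shape==(3,3): return a
    return Rn.from_euler('xyz',a).as_matrix()
def ray(c,uv):
    p=cv2.undistortPoints(np.array(uv,float).reshape(-1,1,2),np.array(c["intrinsics"],float),np.array(c["dist_coeffs"],float)).reshape(-1,2)
    d=np.c_[p,np.ones(len(p))]
    return np.array(c["position"],float),d@Rc(c).T,d
def onplane(c,uv,z):
    o,d,_=ray(c,uv); return o+d*((z-o[2])/d[:,2])[:,None]
def cloud(c):
    h,w=c["range_z"].shape
    v,u=np.mgrid[:h,:w]
    o,d,_=ray(c,np.c_[u.ravel(),v.ravel()])
    P=o+d*c["range_z"].ravel()[:,None]
    P[c["range_z"].ravel()==0]=np.nan
    return P.reshape(h,w,3)
def save(c,n): cv2.imwrite('pics/'+n,c["frame"][:,:,::-1])
E
python3 - <<'E'
from h import *
print(manip.read_state(), manip.finger_overhang)
for n in("scene","top","wrist"):
    c=cam(n); save(c,n+'0.png'); print(n,c["position"],c["attitude"],c["intrinsics"],c["dist_coeffs"])
    np.savez(n+'0.npz',**{k:np.array(v) for k,v in c.items()})
E
```

```text
pics
{'clock': 0.0, 'joints': array([ 1.22240305e+00,  3.00469247e-01,  1.52161627e+00,  4.12436762e-06,
        1.32071915e+00, -6.66131113e-02]), 'qd': array([ 0.00120514, -0.00190401,  0.0001157 , -0.00079633,  0.00133079,
        0.00097063]), 'effort': array([-7.05341081e-04, -5.31821716e+01, -3.52705014e+01,  7.07658450e-02,
        2.47379526e-02, -7.44307886e-05]), 'eef_pos': array([152.8552879 , 528.05927342, 221.8724603 ]), 'eef_rot': array([-3.14038360e+00, -8.46618438e-05,  2.85981141e+00]), 'wrist_force': array([0.73437797, 1.01349973, 1.14334505]), 'moment': array([ 0.02862701,  0.01265467, -0.04681724]), 'finger_gap': 94.06986419121876} 17.0
scene [973.33024817 389.82807586 654.1874127 ] [-2.44414011 -0.01717773  2.11857887] [[433.96494101   0.         253.93415714]
 [  0.         433.96494101 191.74277618]
 [  0.           0.           1.        ]] [-0.04488796  0.          0.          0.          0.        ]
top [ 466.58082872  120.62756986 1078.91216794] [-3.05486176e+00 -6.78760345e-04 -1.54923743e+00] [[463.85550319   0.         249.57548708]
 [  0.         463.85550319 190.31489652]
 [  0.           0.           1.        ]] [-0.00555239  0.          0.          0.          0.        ]
wrist [ 81.26749124 549.60196068 384.19646939] [2.88440638e+00 6.42540148e-04 1.28946307e+00] [[290.71577466   0.         256.17410806]
 [  0.         290.71577466 191.9800025 ]
 [  0.           0.           1.        ]] [-0.04889746  0.          0.          0.          0.        ]
```

View pics/scene0.png

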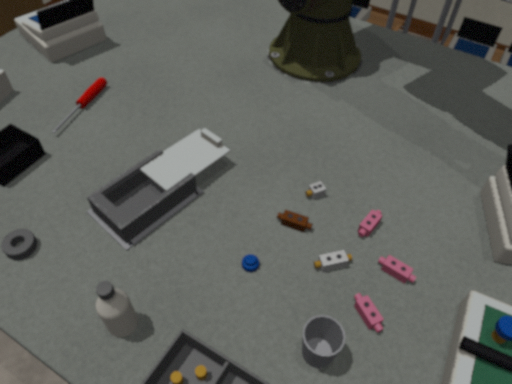

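View pics/top0.png

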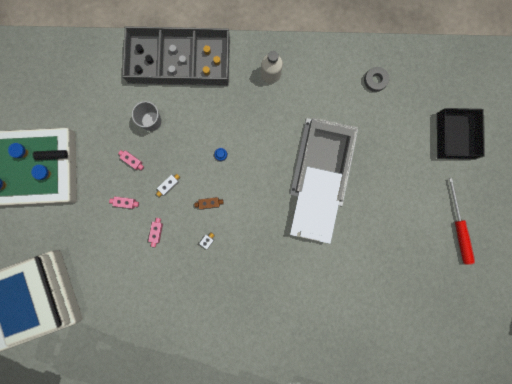

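View pics/wrist0.png

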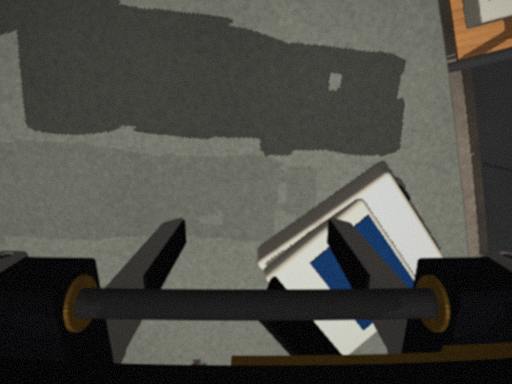

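The top view shows these valve-block look-alikes: silver with two stubs (168,185), short silver with one stub (207,241), brown (209,203), and pink at (130,160), (124,203) and (155,232). By the description I choose (168,185). Next I'll check it in a crop and measure.

```bash
python3 - <<'E'
from h import *
L=lambda n:dict(np.load(n+'0.npz'))
t=L('top'); s=L('scene')
a=cv2.resize(t["frame"][140:260,100:260],None,fx=4,fy=4,interpolation=cv2.INTER_CUBIC)[:, :]
b=cv2.resize(t["frame"][105:255,275:375],None,fx=4,fy=4,interpolation=cv2.INTER_CUBIC)
cv2.imwrite('pics/cropA.png',a[:,:,::-1]);cv2.imwrite('pics/cropB.png',b[:,:,::-1])
# block
for nm,c,roi in(("top",t,(150,172,145,195)),("scene",s,(240,305,275,360))):
    f=c["frame"];hsv=cv2.cvtColor(f,cv2.COLOR_RGB2HSV)
    y0,x0,y1,x1=roi
    brass=cv2.inRange(hsv,(12,110,90),(32,255,255)); sil=cv2.inRange(hsv,(0,0,165),(180,45,255))
    P=cloud(c)
    for k,m in(("brass",brass),("sil",sil)):
        n,lab,st,cen=cv2.connectedComponentsWithStats(m)
        for i in range(1,n):
            if st[i,4]>=6 and (nm=="scene" or k=="sil" or 1):
                if st[i,4]<4000:
                    print(nm,k,st[i],cen[i].round(1),onplane(c,[cen[i]],12 if k=="brass" else 22)[0].round(1),np.nanmedian(P[lab==i],0).round(1))
E
```

```text
top brass [203  45   7   7  36] [206.4  48.5] [894.8 231.6  12. ] [889.9 231.   24.6]
top brass [213  56   7   7  39] [216.3  59.1] [869.6 207.5  12. ] [864.4 206.9  25.3]
top brass [203  66   7   7  41] [206.   69.4] [843.9 230.9  12. ] [839.8 229.6  24.4]
top brass [175 174   5   5  18] [176.7 176.2] [588.6 291.2  12. ] [588.4 291.1  14.2]
top brass [156 191   6   6  19] [158.4 193.6] [547.2 332.   12. ] [546.4 331.9  13.6]
top brass [198 198  25  11 169] [209.4 202.7] [528.8 213.9  12. ] [528.9 213.7  20.8]
top brass [195 203   3   4  10] [195.8 204.5] [523.9 245.   12. ] [523.6 244.2  16. ]
top brass [209 233   5   5  19] [211.2 234.8] [455.1 207.6  12. ] [454.9 207.7  14.2]
top sil [180  56   5   5  14] [181.5  58. ] [866.6 288.3  22. ] [865.5 288.7  25.4]
top sil [273  57   9  14  69] [277.7  64.7] [855.4  62.3  22. ] [831.   65.4  83.4]
top sil [169  66   5   5  15] [171.1  68.2] [841.5 311.9  22. ] [840.5 311.5  24.8]
top sil [143 114  10  13  93] [147.2 120.2] [716.5 362.7  22. ] [721.3 367.2   3.1]
top sil [306 118   5   4  14] [308.1 119.7] [725.7 -10.2  22. ] [730.3 -12.6
[... 1857 characters left out ...]
6.2]
scene brass [195 365  12  12 111] [200.3 370.8] [836.8 228.8  12. ] [839.5 232.   25.4]
scene brass [170 371  13  13 123] [175.6 376.8] [862.3 203.9  12. ] [864.7 207.9  25.8]
scene sil [18 16 20 12 77] [27.  21.1] [ 317.2 -760.9   22. ] [ 355.9 -697.5   61. ]
scene sil [ 143  131   84   57 2042] [182.7 159.7] [520.  -42.8  22. ] [532.4 -29.9  42. ]
scene sil [204 130  15  10  36] [211.  134.7] [428.7 -37.1  22. ] [457.8 -13.2  55.9]
scene sil [322 257   3   4   8] [323.1 258.2] [578.3 298.8  22. ] [578.7 298.8  22.6]
scene sil [463 293  49  46 738] [479.  313.1] [539.3 553.1  22. ] [556.5 542.5  50.2]
scene sil [453 355  20  29 416] [462.6 370.3] [642.  553.7  22. ] [656.5 546.3  50. ]
```

```bash
python3 - <<'E'
from h import *
t=dict(np.load('top0.npz'));s=dict(np.load('scene0.npz'))
for nm,c,roi in(("top",t,(105,255,280,370)),("scene",s,(120,250,80,240))):
    P=cloud(c);a,b,d,e=roi
    f=c["frame"];hsv=cv2.cvtColor(f,cv2.COLOR_RGB2HSV)
    m=cv2.inRange(hsv,(0,0,175),(180,60,255));mm=np.zeros_like(m);mm[a:b,d:e]=m[a:b,d:e]
    cs,_=cv2.findContours(mm,cv2.RETR_EXTERNAL,cv2.CHAIN_APPROX_NONE);k=max(cs,key=cv2.contourArea)
    print(nm,cv2.contourArea(k)); q=onplane(c,k.reshape(-1,2),42)
    r=cv2.minAreaRect(q[:,:2].astype(np.float32));print(r,cv2.boxPoints(r).round(1).tolist())
    z=P[a:b,d:e,2].ravel();h,ed=np.histogram(z[np.isfinite(z)],bins=np.arange(-10,80,4));print(list(zip(ed.astype(int),h)))
    # outer footprint from heights > 30
    Q=P[a:b,d:e].reshape(-1,3);Q=Q[np.isfinite(Q).all(1)&(Q[:,2]>30)]
    r=cv2.minAreaRect(Q[:,:2].astype(np.float32));print(r)
    Q2=P[a:b,d:e].reshape(-1,3);Q2=Q2[np.isfinite(Q2).all(1)&(Q2[:,2]>52)];print('rib',len(Q2),Q2.mean(0) if len(Q2) else '',cv2.minAreaRect(Q2[:,:2].astype(np.float32)) if len(Q2)>3 else '')
E
```

```text
top 2633.0
((528.0586547851562, -34.163185119628906), (100.0219955444336, 158.0780487060547), 78.53828430175781) [[440.70001220703125, -67.5], [595.5999755859375, -98.9000015258789], [615.5, -0.8999999761581421], [460.5, 30.600000381469727]]
[(np.int64(-10), np.int64(36)), (np.int64(-6), np.int64(2144)), (np.int64(-2), np.int64(5360)), (np.int64(2), np.int64(1664)), (np.int64(6), np.int64(130)), (np.int64(10), np.int64(20)), (np.int64(14), np.int64(21)), (np.int64(18), np.int64(27)), (np.int64(22), np.int64(17)), (np.int64(26), np.int64(22)), (np.int64(30), np.int64(34)), (np.int64(34), np.int64(400)), (np.int64(38), np.int64(1615)), (np.int64(42), np.int64(1085)), (np.int64(46), np.int64(686)), (np.int64(50), np.int64(97)), (np.int64(54), np.int64(76)), (np.int64(58), np.int64(6)), (np.int64(62), np.int64(0)), (np.int64(66), np.int64(0)), (np.int64(70), np.int64(0)), (np.int64(74), np.int64(0))]
((583.469482421875, -40.94471740722656), (104.73491668701172, 270.0816650390625), 78.71710205078125)
rib 119 [463.38831072 -15.27787299  54.94054208] ((580.010498046875, -22.029438018798828), (67.97513580322266, 256.4668884277344), 82.86652374267578)Traceback (most recent call last):
  File "<stdin>", line 7, in <module>
ValueError: max() iterable argument is empty
```

View pics/cropA.png

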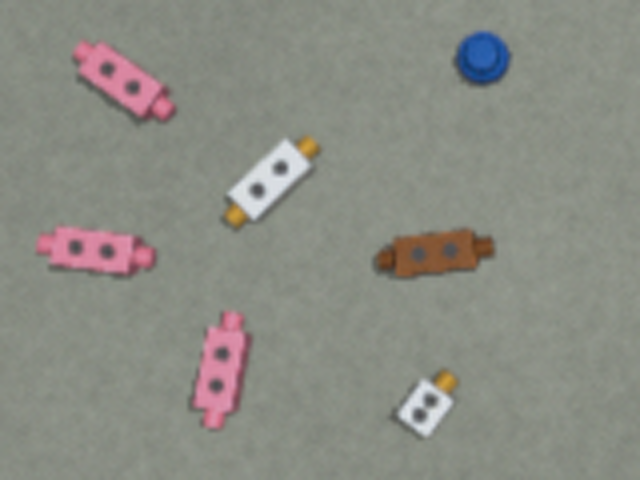

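View pics/cropB.png

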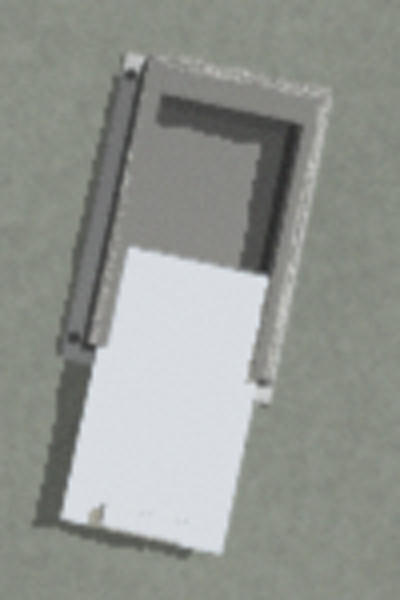

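Crop A confirms it: the block at crop (270,180), top image (168,185), is silver with a brass stub at each end. Crop B shows the case with its lid drawn out towards the robot, the axis at a yaw of about -0.20. Now I'll move above the block.

Emit:
drive_tool --steps '[{"delta_pos": [35,-18,-5],"yaw": -0.04,"hand": 50},{"delta_pos": [35,-18,-5],"yaw": -0.04,"hand": 50},{"delta_pos": [35,-18,-5],"yaw": -0.04,"hand": 50},{"delta_pos": [35,-18,-5],"yaw": -0.04,"hand": 50},{"delta_pos": [35,-18,-5],"yaw": -0.04,"hand": 50}]'

```text
clock: 0.57
eef_pos: [329.3, 437.1, 197.1]
eef_rot: [-3.141, -0.0, 2.658]
wrist_force: [0.5, 0.4, -0.3]
finger_gap: 63.8
```

Emit:
drive_tool --steps '[{"delta_pos": [35,-18,-5],"yaw": -0.04,"hand": 50},{"delta_pos": [35,-18,-5],"yaw": -0.04,"hand": 50},{"delta_pos": [35,-18,-5],"yaw": -0.04,"hand": 50},{"delta_pos": [35,-18,-5],"yaw": -0.04,"hand": 50},{"delta_pos": [35,-18,-5],"yaw": -0.04,"hand": 50}]'

```text
clock: 0.98
eef_pos: [504.5, 347.0, 172.0]
eef_rot: [-3.141, -0.0, 2.458]
wrist_force: [-0.6, 1.2, 0.5]
finger_gap: 50.1
```

Emit:
drive_tool --steps '[{"delta_pos": [31,-17,-20],"yaw": -0.05,"hand": 50},{"delta_pos": [31.5,-17.5,-20],"yaw": -0.045,"hand": 50},{"delta_pos": [0,0,-10],"yaw": 0,"hand": 50},{"delta_pos": [0,0,0],"yaw": 0,"hand": 50}]'

```text
clock: 1.32
eef_pos: [565.3, 312.1, 118.9]
eef_rot: [-3.137, -0.002, 2.362]
wrist_force: [0.1, -0.2, -0.5]
finger_gap: 49.7
```

```bash
python3 - <<'E'
from h import *
c=cam("wrist"); save(c,'w1.png'); s=manip.read_state(); print(s["eef_pos"],s["eef_rot"])
hsv=cv2.cvtColor(c["frame"],cv2.COLOR_RGB2HSV)
brass=cv2.inRange(hsv,(12,110,90),(32,255,255)); n,lab,st,cen=cv2.connectedComponentsWithStats(brass)
for i in range(1,n):
    if st[i,4]>15: print(st[i],cen[i],onplane(c,[cen[i]],14))
E
```

```text
[564.92927782 313.29769508 120.92902391] [-3.13876545e+00 -1.17867096e-03  2.36429733e+00]
[255 164  11  10  59] [260.16949153 169.81355932] [[549.02348981 332.85636253  14.        ]]
[ 95 185  12  10  95] [100.6        189.22105263] [[454.43669517 210.2697674   14.        ]]
[169 220   8  16  45] [172.97777778 227.46666667] [[529.74493502 231.21984653  14.        ]]
[254 223  12   8  83] [259.56626506 226.1686747 ] [[588.60952256 293.23951995  14.        ]]
[154 233   7   7  21] [156.42857143 235.80952381] [[523.95127174 212.53240247  14.        ]]
[163 236   8  12  29] [167.         240.89655172] [[534.98869198 216.00083611  14.        ]]
[150 307   3  14  27] [150.74074074 313.03703704] [[578.00097485 138.07045057  14.        ]]
```

View pics/w1.png

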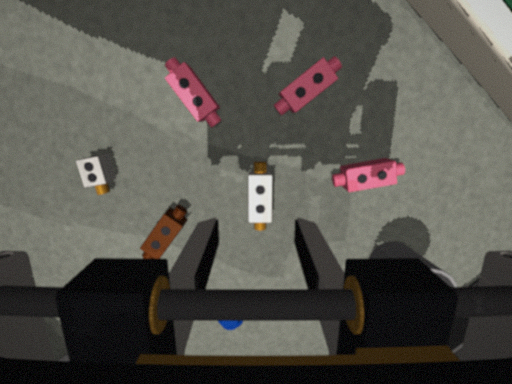

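The wrist view shows the block centred between the fingers at (260,197) and aligned with them. Going down.

Emit:
drive_tool --steps '[{"delta_pos": [2.6,-0.6,-30],"yaw": 0,"hand": 50},{"delta_pos": [0,0,-30],"yaw": 0,"hand": 50},{"delta_pos": [0,0,-25],"yaw": 0,"hand": 50},{"delta_pos": [0,0,-12],"yaw": 0,"hand": 50},{"delta_pos": [0,0,-5],"yaw": 0,"hand": 50}]'

```text
clock: 1.78
eef_pos: [566.9, 313.9, 19.7]
eef_rot: [-3.14, -0.001, 2.366]
wrist_force: [-0.7, -0.3, -0.1]
finger_gap: 50.1
```

Emit:
drive_tool --steps '[{"delta_pos": [0,0,0],"yaw": 0,"hand": 10},{"delta_pos": [0,0,0],"yaw": 0,"hand": 10},{"delta_pos": [0,0,0],"yaw": 0,"hand": 10},{"delta_pos": [0,0,0],"yaw": 0,"hand": 10},{"delta_pos": [0,0,0],"yaw": 0,"hand": 10}]' --squeeze 20

```text
clock: 2.2
eef_pos: [568.5, 313.4, 21.7]
eef_rot: [3.14, 0.001, 2.365]
wrist_force: [-0.4, -0.3, 5.3]
finger_gap: 21.7
```

```bash
python3 - <<'E'
from h import *
# refine case/lid in top view: rays to planes
t=dict(np.load('top0.npz'));s=dict(np.load('scene0.npz'))
yaw=-0.199;e=np.array([np.cos(yaw),np.sin(yaw)]);n=np.array([-e[1],e[0]])
for c in(t,s):
    P=cloud(c);Q=P.reshape(-1,3);Q=Q[np.isfinite(Q).all(1)]
    d=Q[:,:2]-[580,-42];a=d@e;b=d@n
    ok=(abs(a)<220)&(abs(b)<75);Q=Q[ok];a=a[ok];b=b[ok]
    for lo,hi in((45,51),(30,36),(37,44),(53,62),(1,8)):
        m=(Q[:,2]>lo)&(Q[:,2]<hi)
        print(lo,hi,m.sum(),'a',np.percentile(a[m],[0.5,2,50,98,99.5]).round(1),'b',np.percentile(b[m],[.5,2,50,98,99.5]).round(1))
    # left/right edge per a slice for z>36
    for a0 in range(-130,120,20):
        m=(abs(a-a0)<10)&(Q[:,2]>37); 
        if m.sum()>5: print(a0,m.sum(),np.percentile(b[m],[1,99]).round(1))
E
```

```text
45 51 952 a [-40.8 -28.4  86.5 136.4 137.5] b [-50.  -49.4  -2.   53.4  53.9]
30 36 114 a [-131.6 -131.2  -68.8  108.9  121.6] b [-44.2 -43.5 -13.   54.   54.2]
37 44 2457 a [-130.9 -125.7  -49.   103.9  129.8] b [-48.  -42.9   1.9  47.   53.9]
53 62 102 a [-130.2 -130.  -124.3 -118.5  -11.8] b [-22.4 -21.3   3.   26.2  38.8]
1 8 2537 a [-218.4 -211.1   65.4  210.8  217.5] b [-74.3 -72.    4.3  70.6  74.2]
-130 193 [-42.5  46.5]
-110 308 [-43.6  45.7]
-90 336 [-43.7  46.5]
-70 346 [-43.3  46.6]
-50 349 [-43.   46.9]
-30 396 [-49.2  52.6]
-10 406 [-49.   53.4]
10 415 [-49.6  53.6]
30 192 [-49.6  53.5]
50 95 [-49.7  53.9]
70 94 [-49.6  54. ]
90 96 [-49.7  54.1]
110 187 [-49.3  53.9]
45 51 1565 a [-123.1 -118.9   89.6  136.4  137.3] b [-49.8 -48.7   8.9  55.5  56.1]
30 36 302 a [-29.  -23.2  72.5 137.4 137.7] b [-39.9 -38.9  54.1  56.4  56.6]
37 44 2624 a [-129.7 -123.6  -43.7  136.1  137.3] b [-43.2 -41.7   6.3  55.5  56. ]
53 62 120 a [-131.8 -130.8 -123.8 -117.7 -117.3] b [-22.8 -21.9   3.2  27.3  27.8]
1 8 3086 a [-218.4 -212.7   48.1  198.2  212.9] b [-72.6 -63.3  10.1  72.5  74.5]
-130 195 [-41.9  47.3]
-110 387 [-41.8  47.5]
-90 318 [-41.5  48.2]
-70 330 [-42.6  47.8]
-50 348 [-42.7  47.9]
-30 395 [-48.1  54.3]
-10 444 [-48.1  55.7]
10 469 [-47.7  55.8]
30 261 [-48.9  55.9]
50 176 [-49.   56.1]
70 184 [-49.7  56.3]
90 191 [-49.5  56.2]
110 301 [-49.2  56. ]
```

Emit:
drive_tool --steps '[{"delta_pos": [0,0,10],"yaw": 0,"hand": 10},{"delta_pos": [0,0,30],"yaw": 0,"hand": 10},{"delta_pos": [0,0,30],"yaw": 0,"hand": 10},{"delta_pos": [0,0,30],"yaw": 0,"hand": 10},{"delta_pos": [0,-10,0],"yaw": 0,"hand": 10}]'

```text
clock: 2.62
eef_pos: [570.0, 305.2, 127.9]
eef_rot: [3.132, 0.003, 2.366]
wrist_force: [0.9, 0.1, -1.0]
finger_gap: 21.6
```

Emit:
drive_tool --steps '[{"delta_pos": [8,-33,0],"yaw": 0.055,"hand": 10},{"delta_pos": [8,-33,0],"yaw": 0.055,"hand": 10},{"delta_pos": [8,-33,0],"yaw": 0.055,"hand": 10},{"delta_pos": [8,-33,0],"yaw": 0.055,"hand": 10},{"delta_pos": [8,-33,0],"yaw": 0.055,"hand": 10}]'

```text
clock: 3.03
eef_pos: [608.1, 136.4, 121.0]
eef_rot: [3.141, 0.0, 2.643]
wrist_force: [0.1, 0.2, -1.3]
finger_gap: 21.7
```

Emit:
drive_tool --steps '[{"delta_pos": [8,-33,0],"yaw": 0.055,"hand": 10},{"delta_pos": [8,-33,0],"yaw": 0.055,"hand": 10},{"delta_pos": [8,-33,0],"yaw": 0.055,"hand": 10},{"delta_pos": [8,-33,0],"yaw": 0.055,"hand": 10},{"delta_pos": [8,-33,0],"yaw": 0.055,"hand": 10}]'

```text
clock: 3.45
eef_pos: [648.1, -28.7, 120.9]
eef_rot: [3.142, 0.0, 2.917]
wrist_force: [-0.0, 0.1, -1.9]
finger_gap: 21.8
```

Emit:
drive_tool --steps '[{"delta_pos": [2,-27,0],"yaw": 0.027,"hand": 10},{"delta_pos": [0,0,0],"yaw": 0,"hand": 10},{"delta_pos": [0,0,0],"yaw": 0,"hand": 10}]'

```text
clock: 3.7
eef_pos: [649.8, -55.1, 120.6]
eef_rot: [3.142, -0.0, 2.939]
wrist_force: [-0.4, -0.6, -1.2]
finger_gap: 21.7
```

```bash
python3 - <<'E'
from h import *
s=manip.read_state(); print(s["eef_pos"],s["eef_rot"],s["finger_gap"])
for n in("scene","wrist","top"):
    c=cam(n); save(c,n+'2.png')
    hsv=cv2.cvtColor(c["frame"],cv2.COLOR_RGB2HSV)
    if n=='scene':
        cv2.imwrite('pics/scene2c.png',cv2.resize(c["frame"][60:260,60:300],None,fx=3,fy=3)[:,:,::-1])
E
```

```text
[649.83230528 -55.11405108 120.5879967 ] [ 3.14154750e+00 -1.71722075e-04  2.93915200e+00] 21.660797228209756
```

View pics/scene2c.png

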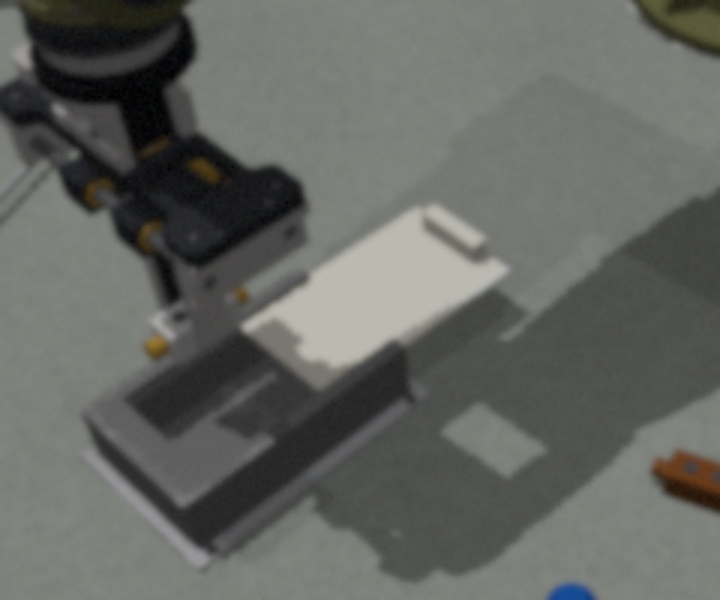

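View pics/wrist2.png

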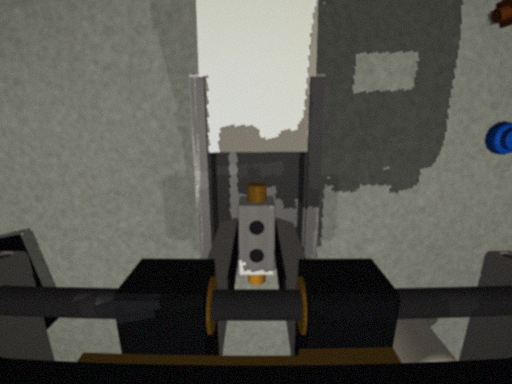

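The wrist view shows the block held at (257,235) over the open part of the case, aligned with the lid's centre line (258). Its near stub is clear of the lid edge at row 152. Lowering.

Emit:
drive_tool --steps '[{"delta_pos": [0.3,1.2,-25],"yaw": 0.003,"hand": 10},{"delta_pos": [0,0,-25],"yaw": 0,"hand": 10},{"delta_pos": [0,0,-20],"yaw": 0,"hand": 10},{"delta_pos": [0,0,-12],"yaw": 0,"hand": 10},{"delta_pos": [0,0,0],"yaw": 0,"hand": 10}]'

```text
clock: 4.27
eef_pos: [649.1, -51.5, 35.9]
eef_rot: [-3.141, -0.004, 2.946]
wrist_force: [0.0, 0.7, -0.9]
finger_gap: 21.7
```

Emit:
drive_tool --steps '[{"delta_pos": [0,0,-5],"yaw": 0,"hand": 10},{"delta_pos": [0,0,-4],"yaw": 0,"hand": 10},{"delta_pos": [0,0,-2],"yaw": 0,"hand": 10},{"delta_pos": [0,0,0],"yaw": 0,"hand": 10}]'

```text
clock: 4.6
eef_pos: [650.5, -52.6, 27.8]
eef_rot: [3.142, 0.001, 2.945]
wrist_force: [-0.2, 0.2, -1.2]
finger_gap: 21.8
```

Emit:
drive_tool --steps '[{"delta_pos": [0,0,-1],"yaw": 0,"hand": 10},{"delta_pos": [0,0,0],"yaw": 0,"hand": 10},{"delta_pos": [0,0,0],"yaw": 0,"hand": 10}]'

```text
clock: 4.85
eef_pos: [650.5, -52.7, 26.8]
eef_rot: [3.142, 0.0, 2.945]
wrist_force: [-0.3, 0.5, 0.1]
finger_gap: 21.6
```

Emit:
drive_tool --steps '[{"delta_pos": [0,0,0],"yaw": 0,"hand": 34},{"delta_pos": [0,0,0],"yaw": 0,"hand": 34},{"delta_pos": [0,0,0],"yaw": 0,"hand": 34},{"delta_pos": [0,0,10],"yaw": 0,"hand": 34},{"delta_pos": [0,0,20],"yaw": 0,"hand": 34}]'

```text
clock: 5.27
eef_pos: [649.2, -52.5, 55.1]
eef_rot: [-3.141, -0.004, 2.945]
wrist_force: [0.6, 0.5, 0.5]
finger_gap: 33.8
```

Emit:
drive_tool --steps '[{"delta_pos": [0,0,30],"yaw": 0,"hand": 34},{"delta_pos": [0,0,30],"yaw": 0,"hand": 34},{"delta_pos": [-35,5,0],"yaw": 0,"hand": 34},{"delta_pos": [-35,7,0],"yaw": 0,"hand": 34},{"delta_pos": [-35,7,0],"yaw": 0,"hand": 0}]' --squeeze 10

```text
clock: 5.68
eef_pos: [544.1, -33.5, 117.3]
eef_rot: [3.142, 0.001, 2.945]
wrist_force: [0.4, 0.7, 0.9]
finger_gap: 30.3
```

Emit:
drive_tool --steps '[{"delta_pos": [-35,7,0],"yaw": 0,"hand": 0},{"delta_pos": [-35,7,0],"yaw": 0,"hand": 0},{"delta_pos": [-35,7,0],"yaw": 0,"hand": 0},{"delta_pos": [-20,4,0],"yaw": 0,"hand": 0},{"delta_pos": [0,0,0],"yaw": 0,"hand": 0}]'

```text
clock: 6.1
eef_pos: [417.6, -8.0, 117.2]
eef_rot: [3.142, -0.0, 2.945]
wrist_force: [-0.2, -0.5, 0.0]
finger_gap: 0.8
```

```bash
python3 - <<'E'
from h import *
s=manip.read_state(); print(s["eef_pos"],s["eef_rot"],s["finger_gap"],s["wrist_force"])
for n in("top","wrist","scene"):
    c=cam(n); save(c,n+'3.png')
    np.savez(n+'3.npz',**{k:np.array(v) for k,v in c.items()})
    if n=='top': cv2.imwrite('pics/top3c.png',cv2.resize(c["frame"][100:280,260:400],None,fx=3,fy=3)[:,:,::-1])
    if n=='scene': cv2.imwrite('pics/scene3c.png',cv2.resize(c["frame"][100:260,80:280],None,fx=3,fy=3)[:,:,::-1])
E
```

```text
[417.55651134  -7.96523615 117.17817533] [ 3.14154865e+00 -4.19872499e-05  2.94524982e+00] 0.8406108126524335 [-0.21324457 -0.52497483  0.04124094]
```

View pics/top3c.png

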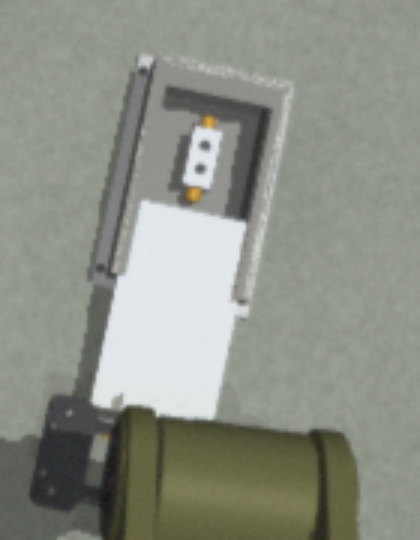

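View pics/wrist3.png

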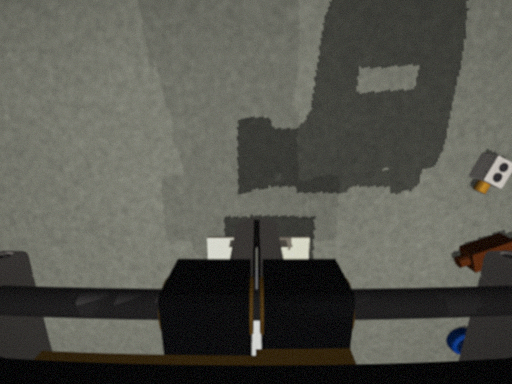

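View pics/scene3c.png

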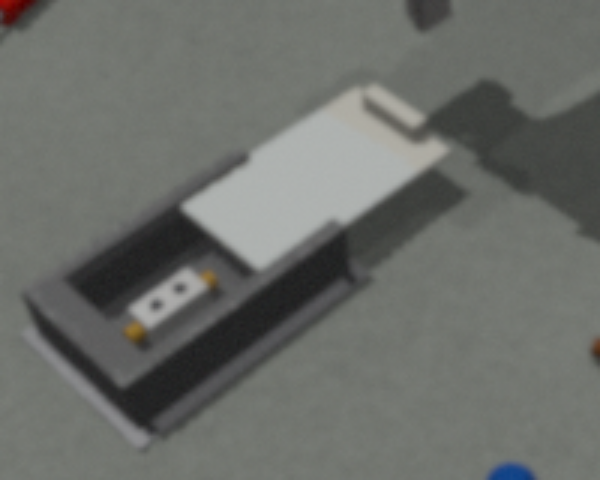

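The pictures show the block lying flat in the case, top crop (202,158), clear of both lid and hood. The fingers are now behind the rib. I'll lower them and approach the rib gently.

Emit:
drive_tool --steps '[{"delta_pos": [0.3,1.3,-25],"yaw": 0,"hand": 0},{"delta_pos": [0,0,-20],"yaw": 0,"hand": 0},{"delta_pos": [0,0,-8],"yaw": 0,"hand": 0},{"delta_pos": [0,0,0],"yaw": 0,"hand": 0},{"delta_pos": [0,0,0],"yaw": 0,"hand": 0}]'

```text
clock: 6.67
eef_pos: [421.2, -7.4, 63.8]
eef_rot: [-3.142, -0.0, 2.945]
wrist_force: [0.2, -0.1, -0.2]
finger_gap: 0.3
```

Emit:
drive_tool --steps '[{"delta_pos": [9.8,-2,0],"yaw": 0,"hand": 0},{"delta_pos": [7.8,-1.6,0],"yaw": 0,"hand": 0},{"delta_pos": [3.9,-0.8,0],"yaw": 0,"hand": 0},{"delta_pos": [0,0,0],"yaw": 0,"hand": 0}]'

```text
clock: 7.0
eef_pos: [443.2, -11.9, 64.1]
eef_rot: [3.141, 0.001, 2.945]
wrist_force: [0.3, 0.1, 0.0]
finger_gap: 0.7
```

```bash
cat >> h.py <<'E'
YAW=-0.199;EX=np.array([np.cos(YAW),np.sin(YAW)]);NY=np.array([-EX[1],EX[0]])
def st():
    s=manip.read_state();d=s["eef_pos"][:2]-np.array([580,-42]);f=s["wrist_force"]
    print('t',round(s["clock"],2),'a',round(d@EX,2),'b',round(d@NY,2),'z',s["eef_pos"][2].round(2),'Fa',round(-(f[:2]@EX),2),'Fb',round(f[:2]@NY,2),'Fz',f[2].round(2),'o_est',round(d@EX+8+77-52,1))
E
python3 -c "
from h import *
st()
c=cam('scene');cv2.imwrite('pics/s4.png',cv2.resize(c['frame'][60:220,120:280],None,fx=3.5,fy=3.5)[:,:,::-1])"
```

```text
t 7.0 a -140.06 b 2.43 z 64.06 Fa -0.23 Fb 0.18 Fz 0.05 o_est -107.1
```

View pics/s4.png

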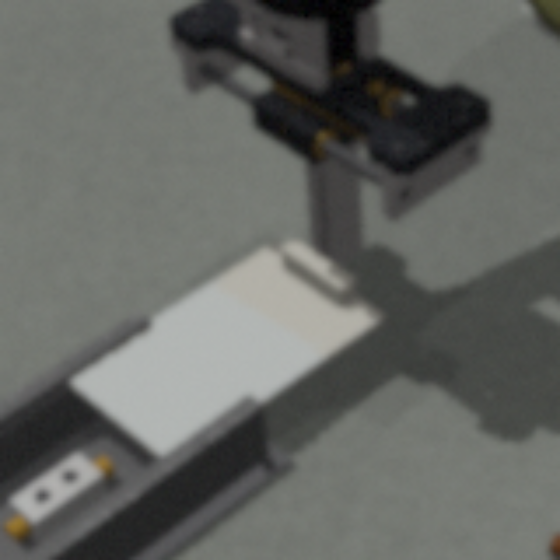

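Emit:
drive_tool --steps '[{"delta_pos": [1.96,-0.4,0],"yaw": 0,"hand": 0},{"delta_pos": [1.96,-0.4,0],"yaw": 0,"hand": 0},{"delta_pos": [1.96,-0.4,0],"yaw": 0,"hand": 0},{"delta_pos": [1.96,-0.4,0],"yaw": 0,"hand": 0},{"delta_pos": [1.96,-0.4,0],"yaw": 0,"hand": 0}]'

```text
clock: 7.47
eef_pos: [452.0, -13.7, 63.5]
eef_rot: [-3.142, -0.0, 2.945]
wrist_force: [-0.9, 0.3, 0.8]
finger_gap: 0.4
```

Emit:
drive_tool --steps '[{"delta_pos": [2.94,-0.59,0],"yaw": 0,"hand": 0},{"delta_pos": [2.94,-0.59,0],"yaw": 0,"hand": 0},{"delta_pos": [2.94,-0.59,0],"yaw": 0,"hand": 0},{"delta_pos": [2.94,-0.59,0],"yaw": 0,"hand": 0},{"delta_pos": [2.94,-0.59,0],"yaw": 0,"hand": 0}]'

```text
clock: 7.88
eef_pos: [467.0, -16.7, 63.5]
eef_rot: [-3.142, 0.0, 2.945]
wrist_force: [-0.5, -0.2, 0.3]
finger_gap: 0.5
```

Emit:
drive_tool --steps '[{"delta_pos": [2.94,-0.59,0],"yaw": 0,"hand": 0},{"delta_pos": [2.94,-0.59,0],"yaw": 0,"hand": 0},{"delta_pos": [2.94,-0.59,0],"yaw": 0,"hand": 0},{"delta_pos": [2.94,-0.59,0],"yaw": 0,"hand": 0},{"delta_pos": [2.94,-0.59,0],"yaw": 0,"hand": 0}]'

```text
clock: 8.3
eef_pos: [481.7, -19.7, 63.4]
eef_rot: [-3.142, 0.0, 2.945]
wrist_force: [0.3, 0.6, 0.6]
finger_gap: 0.9
```

```bash
python3 -c "
from h import *
st()
c=cam('scene');cv2.imwrite('pics/s5.png',cv2.resize(c['frame'][60:220,80:260],None,fx=3.5,fy=3.5)[:,:,::-1])"
```

```text
t 8.3 a -100.82 b 2.44 z 63.44 Fa -0.18 Fb 0.62 Fz 0.56 o_est -67.8
```

View pics/s5.png

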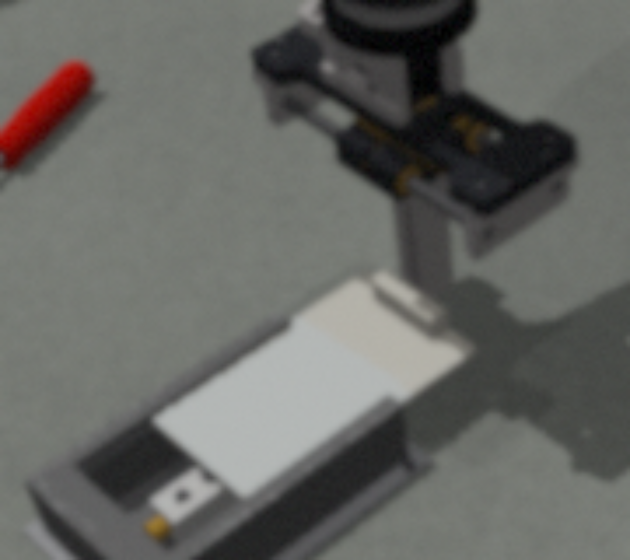

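The lid slides along with the fingers, rib at (405,300) in the crop. I'll carry on to just short of the ridge.

Emit:
drive_tool --steps '[{"delta_pos": [2.94,-0.59,0],"yaw": 0,"hand": 0},{"delta_pos": [2.94,-0.59,0],"yaw": 0,"hand": 0},{"delta_pos": [2.94,-0.59,0],"yaw": 0,"hand": 0},{"delta_pos": [2.94,-0.59,0],"yaw": 0,"hand": 0},{"delta_pos": [2.94,-0.59,0],"yaw": 0,"hand": 0}]'

```text
clock: 8.77
eef_pos: [496.3, -22.6, 63.4]
eef_rot: [-3.142, -0.0, 2.945]
wrist_force: [0.4, 0.3, 0.2]
finger_gap: 0.2
```

Emit:
drive_tool --steps '[{"delta_pos": [2.94,-0.59,0],"yaw": 0,"hand": 0},{"delta_pos": [2.94,-0.59,0],"yaw": 0,"hand": 0},{"delta_pos": [1.96,-0.4,0],"yaw": 0,"hand": 0},{"delta_pos": [1.96,-0.4,0],"yaw": 0,"hand": 0},{"delta_pos": [0.98,-0.2,0],"yaw": 0,"hand": 0}]'

```text
clock: 9.18
eef_pos: [507.0, -24.8, 63.4]
eef_rot: [-3.142, -0.0, 2.945]
wrist_force: [-0.9, -0.2, 0.4]
finger_gap: 0.5
```

```bash
python3 -c "
from h import *
st()"
```

```text
t 9.18 a -74.92 b 2.45 z 63.43 Fa 0.88 Fb -0.4 Fz 0.37 o_est -41.9
```

Emit:
drive_tool --steps '[{"delta_pos": [0.98,-0.2,0],"yaw": 0,"hand": 0},{"delta_pos": [0.98,-0.2,0],"yaw": 0,"hand": 0},{"delta_pos": [0.98,-0.2,0],"yaw": 0,"hand": 0},{"delta_pos": [0.98,-0.2,0],"yaw": 0,"hand": 0},{"delta_pos": [0.98,-0.2,0],"yaw": 0,"hand": 0}]'

```text
clock: 9.6
eef_pos: [511.8, -25.7, 63.5]
eef_rot: [-3.142, 0.0, 2.945]
wrist_force: [-0.4, 0.3, 0.1]
finger_gap: 0.7
```

```bash
python3 -c "
from h import *
st()"
```

```text
t 9.6 a -70.05 b 2.45 z 63.46 Fa 0.46 Fb 0.23 Fz 0.12 o_est -37.1
```

Emit:
drive_tool --steps '[{"delta_pos": [0.98,-0.2,0],"yaw": 0,"hand": 0},{"delta_pos": [0.98,-0.2,0],"yaw": 0,"hand": 0},{"delta_pos": [0.98,-0.2,0],"yaw": 0,"hand": 0}]'

```text
clock: 9.85
eef_pos: [514.7, -26.3, 63.4]
eef_rot: [-3.142, -0.0, 2.945]
wrist_force: [-0.7, -0.7, 0.3]
finger_gap: 0.3
```

```bash
python3 -c "
from h import *
st()"
```

```text
t 9.85 a -67.07 b 2.44 z 63.43 Fa 0.53 Fb -0.82 Fz 0.25 o_est -34.1
```

Emit:
drive_tool --steps '[{"delta_pos": [0.98,-0.2,0],"yaw": 0,"hand": 0},{"delta_pos": [0.98,-0.2,0],"yaw": 0,"hand": 0}]'

```text
clock: 10.02
eef_pos: [515.3, -26.5, 63.1]
eef_rot: [-3.141, -0.004, 2.945]
wrist_force: [-13.8, 2.5, 7.1]
finger_gap: 0.5
```

Emit:
drive_tool --steps '[{"delta_pos": [0.98,-0.2,0],"yaw": 0,"hand": 0},{"delta_pos": [0.98,-0.2,0],"yaw": 0,"hand": 0}]'

```text
clock: 10.18
eef_pos: [516.8, -26.8, 63.0]
eef_rot: [-3.141, -0.005, 2.945]
wrist_force: [-13.1, 2.2, 6.8]
finger_gap: 0.1
```

Emit:
drive_tool --steps '[{"delta_pos": [0.98,-0.2,0],"yaw": 0,"hand": 0},{"delta_pos": [0.98,-0.2,0],"yaw": 0,"hand": 0}]'

```text
clock: 10.35
eef_pos: [519.2, -27.2, 62.9]
eef_rot: [-3.141, -0.004, 2.945]
wrist_force: [-9.3, 1.8, 3.1]
finger_gap: 0.6
```

Emit:
drive_tool --steps '[{"delta_pos": [0.98,-0.2,0],"yaw": 0,"hand": 0},{"delta_pos": [0.98,-0.2,0],"yaw": 0,"hand": 0}]'

```text
clock: 10.52
eef_pos: [521.1, -27.6, 62.9]
eef_rot: [-3.141, -0.004, 2.945]
wrist_force: [-9.1, 1.8, 2.7]
finger_gap: 0.2
```

Emit:
drive_tool --steps '[{"delta_pos": [0.98,-0.2,0],"yaw": 0,"hand": 0},{"delta_pos": [0.98,-0.2,0],"yaw": 0,"hand": 0}]'

```text
clock: 10.68
eef_pos: [523.2, -28.1, 62.9]
eef_rot: [-3.141, -0.004, 2.945]
wrist_force: [-8.3, 2.1, 0.4]
finger_gap: 0.6
```

Emit:
drive_tool --steps '[{"delta_pos": [0.49,-0.1,0],"yaw": 0,"hand": 0},{"delta_pos": [0.49,-0.1,0],"yaw": 0,"hand": 0}]'

```text
clock: 10.85
eef_pos: [524.3, -28.3, 62.9]
eef_rot: [-3.141, -0.003, 2.945]
wrist_force: [-6.8, 1.3, 1.4]
finger_gap: 0.3
```

Emit:
drive_tool --steps '[{"delta_pos": [0.49,-0.1,0],"yaw": 0,"hand": 0},{"delta_pos": [0.49,-0.1,0],"yaw": 0,"hand": 0}]'

```text
clock: 11.02
eef_pos: [525.4, -28.5, 62.9]
eef_rot: [-3.141, -0.003, 2.945]
wrist_force: [-6.7, 0.4, 0.7]
finger_gap: 0.1
```

Emit:
drive_tool --steps '[{"delta_pos": [0.49,-0.1,0],"yaw": 0,"hand": 0},{"delta_pos": [0.49,-0.1,0],"yaw": 0,"hand": 0}]'

```text
clock: 11.18
eef_pos: [526.4, -28.7, 62.9]
eef_rot: [-3.141, -0.003, 2.945]
wrist_force: [-5.2, 1.9, -0.4]
finger_gap: 0.5
```

```bash
python3 -c "
from h import *
st()"
```

```text
t 11.18 a -55.15 b 2.4 z 62.86 Fa 5.48 Fb 0.86 Fz -0.41 o_est -22.2
```

Emit:
drive_tool --steps '[{"delta_pos": [0.49,-0.1,0],"yaw": 0,"hand": 0},{"delta_pos": [0.49,-0.1,0],"yaw": 0,"hand": 0}]'

```text
clock: 11.35
eef_pos: [527.5, -29.0, 62.9]
eef_rot: [-3.141, -0.003, 2.945]
wrist_force: [-4.8, 2.1, -2.5]
finger_gap: 0.2
```

Emit:
drive_tool --steps '[{"delta_pos": [0.49,-0.1,0],"yaw": 0,"hand": 0},{"delta_pos": [0.49,-0.1,0],"yaw": 0,"hand": 0}]'

```text
clock: 11.52
eef_pos: [529.2, -29.3, 63.2]
eef_rot: [-3.142, -0.001, 2.945]
wrist_force: [-2.1, 1.2, -2.0]
finger_gap: 0.7
```

Emit:
drive_tool --steps '[{"delta_pos": [0.49,-0.1,0],"yaw": 0,"hand": 0},{"delta_pos": [0.49,-0.1,0],"yaw": 0,"hand": 0}]'

```text
clock: 11.68
eef_pos: [530.9, -29.6, 63.8]
eef_rot: [3.142, 0.001, 2.945]
wrist_force: [0.5, -0.3, 0.2]
finger_gap: 0.6
```

Emit:
drive_tool --steps '[{"delta_pos": [0.49,-0.1,0],"yaw": 0,"hand": 0},{"delta_pos": [0.49,-0.1,0],"yaw": 0,"hand": 0}]'

```text
clock: 11.85
eef_pos: [531.8, -29.8, 63.8]
eef_rot: [3.142, 0.001, 2.945]
wrist_force: [0.3, 0.2, 0.1]
finger_gap: 0.4
```

```bash
python3 -c "
from h import *
st()"
```

```text
t 11.85 a -49.61 b 2.4 z 63.8 Fa -0.25 Fb 0.24 Fz 0.07 o_est -16.6
```

Emit:
drive_tool --steps '[{"delta_pos": [0.49,-0.1,0],"yaw": 0,"hand": 0},{"delta_pos": [0.49,-0.1,0],"yaw": 0,"hand": 0}]'

```text
clock: 12.02
eef_pos: [532.5, -30.0, 63.6]
eef_rot: [3.142, 0.001, 2.945]
wrist_force: [0.2, 0.1, -0.5]
finger_gap: 0.8
```

Emit:
drive_tool --steps '[{"delta_pos": [0.49,-0.1,0],"yaw": 0,"hand": 0},{"delta_pos": [0.49,-0.1,0],"yaw": 0,"hand": 0}]'

```text
clock: 12.18
eef_pos: [533.3, -30.2, 63.5]
eef_rot: [-3.142, 0.0, 2.945]
wrist_force: [0.2, 0.4, -0.0]
finger_gap: 0.7
```

```bash
python3 -c "
from h import *
st()
c=cam('scene');cv2.imwrite('pics/s6.png',cv2.resize(c['frame'][60:250,70:240],None,fx=3.5,fy=3.1)[:,:,::-1])
P=cloud(c);Q=P.reshape(-1,3);Q=Q[np.isfinite(Q).all(1)];d=Q[:,:2]-[580,-42];a=d@EX;b=d@NY
m=(abs(b)<30)&(a>-70)&(a<0)&(Q[:,2]>53)&(Q[:,2]<61);print(m.sum(),np.percentile(a[m],[1,5,50,95,99]).round(1))"
```

```text
t 12.18 a -48.08 b 2.38 z 63.47 Fa -0.11 Fb 0.41 Fz -0.04 o_est -15.1
173 [-55.6 -46.8 -33.7 -27.6 -27. ]
```

View pics/s6.png

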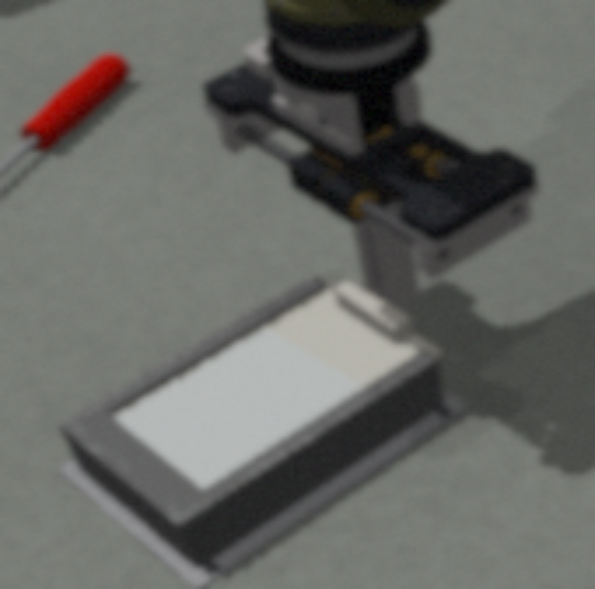

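The view shows the lid inside the mouth, the rib at (375,312) and the fingers about 1 mm behind it, so the bump is over the ridge. I'll creep on until the pad is felt.

Emit:
drive_tool --steps '[{"delta_pos": [0.49,-0.1,0],"yaw": 0,"hand": 0},{"delta_pos": [0.49,-0.1,0],"yaw": 0,"hand": 0}]'

```text
clock: 12.4
eef_pos: [534.3, -30.3, 63.5]
eef_rot: [-3.142, -0.0, 2.945]
wrist_force: [0.3, 0.1, -0.3]
finger_gap: 0.5
```

Emit:
drive_tool --steps '[{"delta_pos": [0.49,-0.1,0],"yaw": 0,"hand": 0},{"delta_pos": [0.49,-0.1,0],"yaw": 0,"hand": 0}]'

```text
clock: 12.57
eef_pos: [535.3, -30.5, 63.4]
eef_rot: [-3.142, -0.0, 2.945]
wrist_force: [0.2, 0.0, -0.4]
finger_gap: 0.8
```

Emit:
drive_tool --steps '[{"delta_pos": [0.49,-0.1,0],"yaw": 0,"hand": 0},{"delta_pos": [0.49,-0.1,0],"yaw": 0,"hand": 0}]'

```text
clock: 12.73
eef_pos: [536.3, -30.8, 63.4]
eef_rot: [-3.142, -0.0, 2.945]
wrist_force: [-0.0, -0.4, 0.0]
finger_gap: 0.3
```

Emit:
drive_tool --steps '[{"delta_pos": [0.49,-0.1,0],"yaw": 0,"hand": 0},{"delta_pos": [0.49,-0.1,0],"yaw": 0,"hand": 0}]'

```text
clock: 12.9
eef_pos: [537.2, -30.9, 63.4]
eef_rot: [-3.142, -0.0, 2.945]
wrist_force: [-0.2, 0.1, 0.6]
finger_gap: 0.6
```

Emit:
drive_tool --steps '[{"delta_pos": [0.49,-0.1,0],"yaw": 0,"hand": 0},{"delta_pos": [0.49,-0.1,0],"yaw": 0,"hand": 0}]'

```text
clock: 13.07
eef_pos: [538.2, -31.1, 63.4]
eef_rot: [3.142, 0.0, 2.945]
wrist_force: [-0.4, -0.4, 0.4]
finger_gap: 0.2
```

Emit:
drive_tool --steps '[{"delta_pos": [0.49,-0.1,0],"yaw": 0,"hand": 0},{"delta_pos": [0.49,-0.1,0],"yaw": 0,"hand": 0}]'

```text
clock: 13.23
eef_pos: [538.9, -31.3, 63.4]
eef_rot: [-3.142, -0.001, 2.945]
wrist_force: [-4.6, 0.8, 1.6]
finger_gap: 0.6
```

Emit:
drive_tool --steps '[{"delta_pos": [0.49,-0.1,0],"yaw": 0,"hand": 0}]'

```text
clock: 13.32
eef_pos: [539.1, -31.3, 63.3]
eef_rot: [-3.141, -0.002, 2.945]
wrist_force: [-7.8, 1.1, 4.2]
finger_gap: 0.4
```

The pad is felt. I'll hold, then step finely.

Emit:
drive_tool --steps '[{"delta_pos": [0,0,0],"yaw": 0,"hand": 0},{"delta_pos": [0,0,0],"yaw": 0,"hand": 0}]'

```text
clock: 13.48
eef_pos: [539.1, -31.3, 63.3]
eef_rot: [-3.142, -0.002, 2.945]
wrist_force: [-5.6, 0.4, 2.2]
finger_gap: 0.4
```

Emit:
drive_tool --steps '[{"delta_pos": [0.3,-0.06,0],"yaw": 0,"hand": 0},{"delta_pos": [0,0,0],"yaw": 0,"hand": 0}]'

```text
clock: 13.65
eef_pos: [539.1, -31.3, 63.2]
eef_rot: [-3.141, -0.002, 2.945]
wrist_force: [-6.7, 1.2, 3.2]
finger_gap: 0.6
```

Emit:
drive_tool --steps '[{"delta_pos": [0.2,-0.04,0],"yaw": 0,"hand": 0},{"delta_pos": [0,0,0],"yaw": 0,"hand": 0},{"delta_pos": [0,0,0],"yaw": 0,"hand": 0}]'

```text
clock: 13.9
eef_pos: [539.2, -31.3, 63.2]
eef_rot: [-3.141, -0.003, 2.945]
wrist_force: [-7.4, 1.5, 3.9]
finger_gap: 0.7
```

Emit:
drive_tool --steps '[{"delta_pos": [0.4,-0.08,0],"yaw": 0,"hand": 0},{"delta_pos": [0,0,0],"yaw": 0,"hand": 0},{"delta_pos": [0,0,0],"yaw": 0,"hand": 0}]'

```text
clock: 14.15
eef_pos: [539.3, -31.3, 63.2]
eef_rot: [-3.141, -0.003, 2.945]
wrist_force: [-9.7, 1.7, 6.0]
finger_gap: 0.6
```

Emit:
drive_tool --steps '[{"delta_pos": [0.2,-0.04,0],"yaw": 0,"hand": 0},{"delta_pos": [0,0,0],"yaw": 0,"hand": 0},{"delta_pos": [0,0,0],"yaw": 0,"hand": 0}]'

```text
clock: 14.4
eef_pos: [539.3, -31.4, 63.1]
eef_rot: [-3.141, -0.004, 2.945]
wrist_force: [-11.8, 2.4, 6.8]
finger_gap: 0.4
```

```bash
python3 -c "
from h import *
st()"
```

```text
t 14.4 a -41.98 b 2.4 z 63.12 Fa 12.01 Fb 0.07 Fz 6.84 o_est -9.0
```

A steady 12 N. I'll hold briefly, then back off.

Emit:
drive_tool --steps '[{"delta_pos": [0,0,0],"yaw": 0,"hand": 0},{"delta_pos": [0,0,0],"yaw": 0,"hand": 0},{"delta_pos": [-0.98,0.2,0],"yaw": 0,"hand": 0},{"delta_pos": [-0.98,0.2,0],"yaw": 0,"hand": 0},{"delta_pos": [-2.94,0.6,0],"yaw": 0,"hand": 0}]'

```text
clock: 14.82
eef_pos: [536.2, -30.7, 63.6]
eef_rot: [3.142, 0.001, 2.945]
wrist_force: [0.2, 0.3, 0.2]
finger_gap: 0.4
```

Emit:
drive_tool --steps '[{"delta_pos": [-9.8,2,0],"yaw": 0,"hand": 0},{"delta_pos": [-20,4,10],"yaw": 0,"hand": 0},{"delta_pos": [-20,4,25],"yaw": 0,"hand": 0},{"delta_pos": [-20,4,25],"yaw": 0,"hand": 0},{"delta_pos": [0,0,0],"yaw": 0,"hand": 0}]'

```text
clock: 15.23
eef_pos: [465.5, -16.3, 127.4]
eef_rot: [3.141, 0.005, 2.945]
wrist_force: [0.7, -0.7, 0.4]
finger_gap: 0.7
```

```bash
python3 -c "
from h import *
st()
c=cam('scene');save(c,'scene9.png');cv2.imwrite('pics/s9.png',cv2.resize(c['frame'][60:250,70:240],None,fx=3.5,fy=3.1)[:,:,::-1])
P=cloud(c);Q=P.reshape(-1,3);Q=Q[np.isfinite(Q).all(1)];d=Q[:,:2]-[580,-42];a=d@EX;b=d@NY
m=(abs(b)<28)&(a>-60)&(a<0)&(Q[:,2]>53)&(Q[:,2]<62);print('rib',m.sum(),np.percentile(a[m],[1,5,50,95,99]).round(1))
m=(abs(b-2.5)<35)&(a>0)&(a<105)&(Q[:,2]>30)
A=np.c_[a[m],b[m],np.ones(m.sum())];r=np.linalg.lstsq(A,Q[m,2],rcond=None)[0];print('plane tilt',r,'z',np.median(Q[m,2]))
c=cam('top');save(c,'top9.png')"
```

```text
t 15.23 a -117.36 b 2.56 z 127.38 Fa -0.82 Fb -0.56 Fz 0.43 o_est -84.4
rib 156 [-34.4 -34.  -27.2 -22.  -21.7]
plane tilt [-1.05509573e-03  5.54737010e-05  4.22711259e+01] z 42.22266111472402
```

View pics/s9.png

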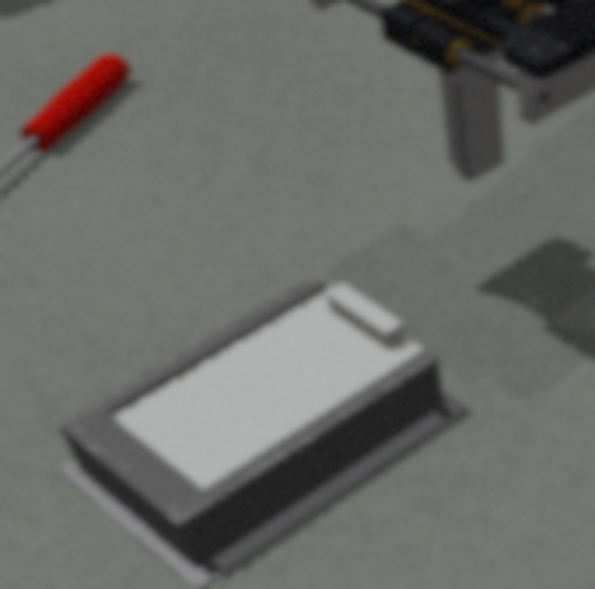

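View pics/top9.png

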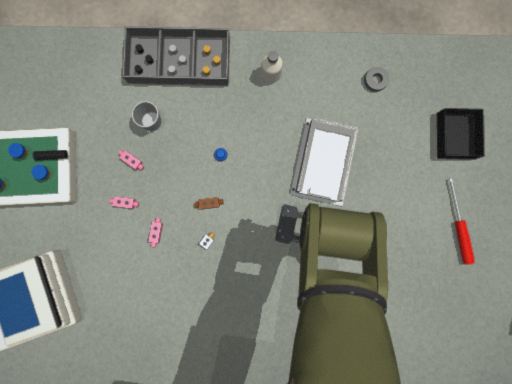

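The lid is closed and flat, its origin near x = -9 mm of the case. The fingers are clear, and the short block (207,241) and knob (221,155) are where they were. I'll let the arm come to rest and hand in.

Emit:
drive_tool --steps '[{"delta_pos": [0,0,0],"yaw": 0,"hand": 0},{"delta_pos": [0,0,0],"yaw": 0,"hand": 0},{"delta_pos": [0,0,0],"yaw": 0,"hand": 0}]'

```text
clock: 15.58
eef_pos: [466.1, -16.7, 122.5]
eef_rot: [-3.141, -0.002, 2.945]
wrist_force: [0.6, -0.5, -0.7]
finger_gap: 0.6
```

```bash
python3 -c "
from h import *
st(); print(manip.sign_off())"
```

```text
t 15.58 a -116.67 b 2.24 z 122.46 Fa -0.65 Fb -0.39 Fz -0.66 o_est -83.7
the job is handed in; nothing more can be done
None
```

The long valve block is in the case and the lid is shut against the end pad. I handed the job in at about 15.6 s; no verdict was reported.

- **Block:** I gripped the silver block with a brass stub at both ends and set it flat on the case floor. A picture taken before closing showed it lying clear of the lid and the hood. It has been out of sight under the lid since then.
- **Lid:** I pushed it by the rib over the ridge, which took about 14 N at most. I then crept forward until the pad was felt, built up to a steady 12 N at the wrist, held, and backed off.
- **Last checks:** The lid's origin is near x = -9 mm of the case, give or take 2 mm, past the -17.5 mm limit. Its tilt is about 0.001 rad. The fingers are clear, and the short block and knob are at the same top-image pixels as at the start.

No check failed. The force on the pad was not measured directly: the 12 N is the wrist reading, with noise of about 0.7 N and a little lid friction in it.

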